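Snap the grease coupler onto the shaft nipple and hold it

ROBOT

A 7-joint arm with a two-finger parallel gripper is mounted at the origin on the work surface. World frame = base frame: x ahead of the robot, y to its left, z up, the work surface at z = 0. Lengths are in m, angles in rad, forces in N, time in s.
With the tool pointing down it reaches from about 0.425 to 0.825 m from the base axis. Payload 3.6 kg.
Tool frame: the origin (TCP) lies on the front face of the gripper's body, between the roots of the fingers; the fingertips stand 84 mm ahead of it and the grasp point (between the pads) lies 65 mm ahead of it; z points along the fingers, y is the direction in which the jaws open and shut (so a half turn about z gives the same grasp; the last joint's range is limited). The gripper opens to 93 mm and grips with 3 to 60 N. Pads are 15 mm wide; open, the fingers measure 128 mm over their backs; the gripper's body (75 mm by 188 mm) begins 65 mm behind the grasp point.
Start: joints at [1.095, 0.615, -0.013, 1.423, 0.008, 1.103, -0.04], TCP at [0.282, -0.586, 0.303] pointing down, gripper open.
Joint ranges: [-3.12, 3.12], [-0.3, 2.06], [-1.34, 1.32], [0.26, 2.42], [-1.36, 4.5], [0.01, 1.98], [-2.84, 2.84]. Speed limits (rad/s): [2.79, 2.79, 3.14, 3.14, 3.14, 3.14, 3.14].

INTERFACE

Orientations are given as a unit quaternion [x, y, z, w].
In Python, from cell import sensors, vision, order gives the robot as it stands. The module is installed in compiled form; this text tells all that it offers.
- The arm moves only by the tool jog_arm, never from a script. Its argument "targets" is text: rows parted by semicolons, each of 4 numbers parted by spaces: the shift along the tool's x, y, z in mm, then the turn about the tool's z in rad. A call has 1 to 12 rows; each row shifts and turns the pose as measured when the row begins, along the tool's axes as they then stand; what a row does not reach is not made up. A row lasts 1/10 s, in which the tool goes at most 50 mm and 8.59 degrees, less where a joint would pass 70% of its speed; a pose out of reach is approached as far as the arm can. A call with a gripper value outside its range is refused whole. "fingers" is the opening, from 0 (shut) to 1 (fully open), set as the call begins (left out, the last holds). The fingers move at their own pace and stop on an object; the grip force is fixed at half the most. Time passes only in rows, so rows that do not move let the fingers close. It gives the time, the measured TCP pose, the force and the opening at its end, in the units of the state.
- sensors.state(): the state, without advancing time (a new reading comes with each control period).
- vision.get_image(name): name is "scene" or "top" or "wrist"; returns the picture (420x560x3 uint8, red, green, blue); there is no depth.
- vision.calibration(name): a dict with "fx", "fy", "cx", "cy" (pixels), "position" and "orientation" of the camera in the world; the wrist camera has in their place "T_tool_cam" (4x4, takes a point from camera to tool coordinates, whose origin is the TCP and whose axes are the flange's). Camera axes: x right, y up, looking along -z (the intrinsics and any distortion apply to the point x, -y, -z); pixel columns grow to the right and rows downward; lengths in m; the calibration is good to about 2 mm. A picture is of the moment at which its call begins: read the wrist's pose just before it. calibration takes no time and is no camera call.
- order.finish_job(): hands the job in, once; it reports no verdict.
The state is a dict: "t": time; "q": joint angles; "qd": joint speeds; "tau": joint torques, N m; "ee_pos": TCP position; "ee_rot": TCP orientation; "ft_force": force on the tool from outside, world axes, zero at the start; "moment": the same for the moment, N m; "opening": opening from 0.0 (shut) to 1.0 (fully open).
Only numpy, scipy, OpenCV 4.12 (cv2) and the standard library are available. Lean on these libraries where they do the work, as an engineer would, in place of code of your own. Each camera call takes 0.05 s, during which the arm holds its last target. There are 200 camera calls.

TASK

Take the grease coupler out of its holder, set it squarely on the leaning ball-headed grease nipple of the drive shaft and press along the nipple until it snaps over the head, then push on until the spring collar under it is down by well over half of its travel, without disturbing the tin, the wrench or the socket. Keep it pressed there for about two seconds and finish still gripping it and pressing: do not let go and do not ease off.

Things in the scene. Friction and masses are not known exactly. Their poses are not given: they have to be found in the camera images.
- coupler: Loose steel grease coupler, about 0.36 kg, 106 mm tall, standing mouth down in the holder. Origin: centre of its open mouth (lower end); z runs from the mouth up to the grip. Round nose 36 mm wide, 0 to 46 mm up, bore 24 mm wide and 38 mm deep; flange 50 mm wide, 46 to 52 mm; square aluminium grip 52 to 102 mm; brass button to 106 mm.
- coupler_grip (a point): Middle of the coupler's square grip, 77 mm above the mouth. The grip is 28 x 28 mm and 50 mm long, its sides square to the coupler's x and y axes. Fingertips that grip it may rest on the flange below.
- coupler_jaws (a point): Middle of four spring jaws in the coupler's bore, 8 mm above the mouth. They stand in to 13 mm clear width and give way outwards over the nipple head, which takes roughly 10 N, while the mouth goes from about 1 mm to 14.5 mm past the head's centre; then they have snapped behind it.
- nipple (a point): Centre of the nipple's steel ball head, 17 mm in diameter. z points outwards along the nipple, which leans 10 to 35 degrees from upright, square to the shaft (y is along the shaft). Under the head: neck 10 mm thick, then the flat top of the round spring collar (35 mm in diameter), 14 mm below the head's centre when not pressed.
- hub (a point): Centre of the hub, on the drive shaft's axis, 80 mm above the bench and 72 mm from the nipple head's centre; same axes as nipple. Hub 76 mm in diameter, 50 mm wide, too stiff to turn by light pushes. The shaft (56 mm thick, 300 mm long with its end forks) lies level in two fixed grey cradles, 82 mm high.
- collar (a joint): Travel of the spring collar round the nipple's neck, in m: 0 is up (free), 0.010 is fully down on its stop. The coupler's mouth pushes it along the nipple towards the shaft. Its spring pushes back with about 4 N at 0, 8 N at 0.005, 13 N at 0.010, and lifts the collar and coupler again when the push is eased.
- holder: Fixed holder: grey square plate 100 x 100 x 8 mm with a ring standing on it, 41 mm inside and 56 mm outside diameter, top 22 mm above the bench. Origin under its centre at bench level; the coupler's mouth stands in the ring on the plate, 8 mm above the bench.
- tin: Bystander: closed plain metal tin, 66 mm in diameter, 100 mm tall, loose, upright. Origin at the centre of its underside.
- wrench: Bystander: loose steel open-end wrench, 190 mm long, lying flat along its x axis. Origin near its middle, on the bench.
- socket: Bystander: loose steel drive socket, 32 mm in diameter, 45 mm tall, upright. Origin at the centre of its underside.

How it is judged:
By the outcome, as a careful person would: the job done as asked, in the order asked, and still so for the second after the job is handed in, while the arm keeps its last pose, push and grip.
It also fails if it takes over 51 s, if anything falls off the work surface, if the arm or the gripper's body presses on something with over 40 N, if the wrist force passes 120 N, or if a joint passes its speed limit or range.

## Working session

There is one attempt and no reset: what is moved stays moved. The work goes in short steps, Python scripts to look and compute and a tool call to move; the robot and the scene stay as the last step left them, time stands still between calls to the robot, and variables do not carry over. Pictures are saved under pics/ and viewed, about 8 in all and at most 12, crops included, and the job is handed in when it is done.

Besides the shell and the picture viewer there is one more tool, called after "Request:" by a JSON object that holds its "method" and its "body". jog_arm: Moves the arm, as the interface text tells. Its arguments: {"type":"object","properties":{"targets":{"type":"string"},"fingers":{"type":"number"}},"required":["targets"]}

```bash
mkdir -p pics; ls; cat > h.py <<'E'
import numpy as np, cv2
from scipy.spatial.transform import Rotation as R
from cell import sensors, vision, order
def grab(n,f):
    s=sensors.state(); im=vision.get_image(n); cv2.imwrite('pics/'+f,im[:,:,::-1]); return s,im
def T(p,q):
    M=np.eye(4); M[:3,:3]=R.from_quat(q).as_matrix(); M[:3,3]=p; return M
def cam(n,s=None):
    c=vision.calibration(n)
    if 'T_tool_cam' in c: return c, T(s['ee_pos'],s['ee_rot'])@np.array(c['T_tool_cam'])
    return c, T(c['position'],c['orientation'])
def proj(c,M,P):
    p=(np.atleast_2d(P)-M[:3,3])@M[:3,:3]; return np.c_[c['cx']+c['fx']*p[:,0]/-p[:,2], c['cy']+c['fy']*p[:,1]/p[:,2]]
def ray(c,M,u,v):
    d=M[:3,:3]@np.array([(u-c['cx'])/c['fx'],-(v-c['cy'])/c['fy'],-1]); return M[:3,3],d
def onz(c,M,u,v,z):
    o,d=ray(c,M,u,v); return o+d*(z-o[2])/d[2]
E
python3 - <<'E'
from h import *
s=sensors.state(); print(s); print(R.from_quat(s['ee_rot']).as_matrix().round(3))
for n in ('scene','top','wrist'): print(n,vision.calibration(n))
a=grab('scene','s0.png');b=grab('top','t0.png')
E
```

```text
pics
{'t': 0.0, 'q': array([ 1.09551156,  0.61592572, -0.01259628,  1.42488116,  0.00810177,
        1.10339798, -0.0403925 ]), 'qd': array([-2.34551953e-05, -8.56757116e-04, -3.76518279e-04, -2.44152518e-03,
       -1.43202547e-03, -7.94573959e-04, -1.50815118e-03]), 'tau': array([ 3.08267981e-04, -4.58942592e+01,  2.09447430e-01, -1.65745550e+01,
       -6.09950535e-02,  2.05177011e-02,  2.45536394e-04]), 'ee_pos': array([ 0.28176931, -0.58511742,  0.30158262]), 'ee_rot': array([ 9.74922205e-01,  2.22542251e-01, -3.09369066e-04, -1.24303623e-03]), 'ft_force': array([ 0.61907443, -0.32407665,  0.3120222 ]), 'moment': array([0.0248456 , 0.00033446, 0.02877614]), 'opening': 0.9986820267475781}
[[ 0.901  0.434 -0.001]
 [ 0.434 -0.901  0.002]
 [-0.    -0.003 -1.   ]]
scene {'fx': 480.34842679146396, 'fy': 480.34842679146396, 'cx': 265.69191993192504, 'cy': 207.85980408253573, 'position': array([1.26240468, 0.10744147, 0.81647811]), 'orientation': array([0.22157611, 0.2686876 , 0.71290074, 0.60867359])}
top {'fx': 509.6002207019176, 'fy': 509.6002207019176, 'cx': 286.0110704643467, 'cy': 203.11313649369845, 'position': array([ 0.40313195, -0.00649616,  1.24881898]), 'orientation': array([ 0.07983669, -0.07610341, -0.69569907,  0.70981489])}
wrist {'fx': 357.68863154055765, 'fy': 357.68863154055765, 'cx': 278.8982622201377, 'cy': 209.42030992848046, 'T_tool_cam': array([[ 4.05742016e-04,  9.68769973e-01,  2.47960831e-01,
         6.82742292e-02],
       [ 9.99999916e-01, -4.06247142e-04, -4.91285190e-05,
         9.48688705e-05],
       [ 5.31391450e-05,  2.47960830e-01, -9.68770057e-01,
        -8.11495196e-02],
       [ 0.00000000e+00,  0.00000000e+00,  0.00000000e+00,
         1.00000000e+00]])}
```

View pics/s0.png

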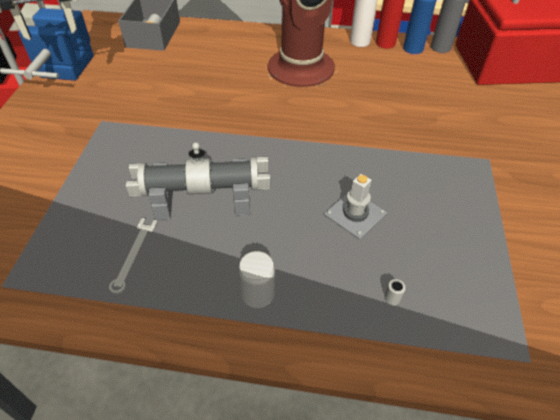

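View pics/t0.png

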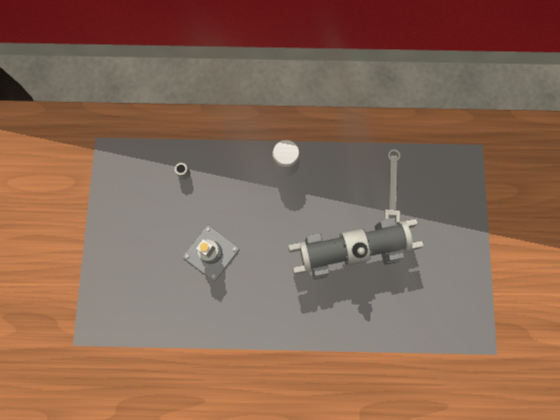

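```bash
python3 - <<'E'
from h import *
s=cv2.imread('pics/s0.png');t=cv2.imread('pics/t0.png')
def c(im,u,v,w,h,k): return cv2.resize(im[v:v+h,u:u+w],None,fx=k,fy=k,interpolation=cv2.INTER_CUBIC)
A=c(s,120,130,160,100,2.5*2)
B=c(t,285,205,160,100,5)
cv2.imwrite('pics/c1.png',c(s,120,135,160,86,5)[:430]); 
W=np.vstack([np.hstack([c(s,160,135,80,60,5),c(s,320,165,80,60,5)]),np.hstack([c(t,320,215,80,60,5),c(t,172,220,80,60,5)])])
cv2.imwrite('pics/c1.png',W);print(W.shape)
E
```

```text
(600, 800, 3)
```

View pics/c1.png

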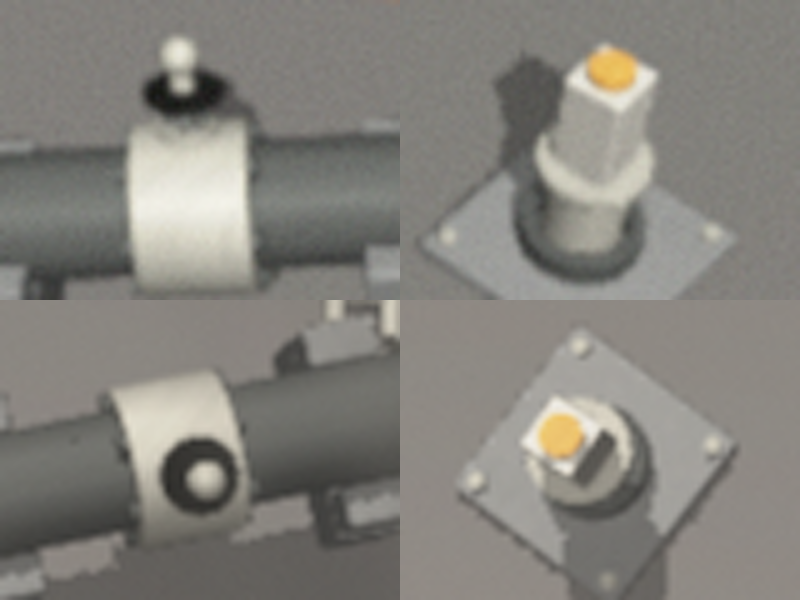

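```bash
python3 - <<'E'
from h import *
cs,Ms=cam('scene');ct,Mt=cam('top')
def tri(a,b):
    o1,d1=ray(cs,Ms,*a);o2,d2=ray(ct,Mt,*b)
    x=np.linalg.lstsq(np.c_[d1,-d2],o2-o1,rcond=None)[0]
    p,q=o1+d1*x[0],o2+d2*x[1]; return (p+q)/2,np.linalg.norm(p-q)
print('ball',tri((195.6,146),(361.2,251)))
print('button',tri((362.4,179),(204,247.2)), onz(ct,Mt,204,247.2,.114), onz(cs,Ms,362.4,179,.114))
pl=[(580,330),(738,448),(610,590),(458,487)]
P=np.array([onz(ct,Mt,172+u/5-80,220+v/5-60,.008) for u,v in pl]);print('plate',P.round(4),P.mean(0))
tf=[(558,395),(608,432),(570,482),(523,445)]
P=np.array([onz(ct,Mt,172+u/5-80,220+v/5-60,.110) for u,v in tf]);print('gripT',P.round(4),P.mean(0))
tf=[(605,46),(658,75),(618,110),(565,75)]
P=np.array([onz(cs,Ms,320+u/5-80,165+v/5,.110) for u,v in tf]);print('gripS',P.round(4),P.mean(0))
h=[(112,395),(235,370),(145,545),(250,520)]
H=np.array([onz(ct,Mt,320+u/5,215+v/5-60,.08) for u,v in h]);print('hub',H.round(4),H.mean(0))
print('hub px', onz(ct,Mt,357.1,246.4,.08))
for n,p in dict(tin=(286,153,.1),sock=(181,169,.045),wr1=(394,155,0),wr2=(392,217,0),shL=(290,258,.08),shR=(422,235,.08)).items(): print(n,onz(ct,Mt,p[0],p[1],p[2]).round(3))
E
```

```text
ball (array([ 0.54759685, -0.16386201,  0.14585853]), np.float64(0.0007468684712288547))
button (array([0.55397308, 0.18468003, 0.10799972]), np.float64(0.00018917392888550963)) [0.55317686 0.18376979 0.114     ] [0.55999263 0.18393178 0.114     ]
plate [[0.62   0.1946 0.008 ]
 [0.563  0.1141 0.008 ]
 [0.4929 0.1732 0.008 ]
 [0.5412 0.2499 0.008 ]] [0.55429475 0.18295031 0.008     ]
gripT [[0.5723 0.1864 0.11  ]
 [0.5559 0.1629 0.11  ]
 [0.5331 0.1788 0.11  ]
 [0.5493 0.2008 0.11  ]] [0.55265753 0.18224413 0.11      ]
gripS [[0.5426 0.1811 0.11  ]
 [0.556  0.2029 0.11  ]
 [0.5782 0.1874 0.11  ]
 [0.5617 0.1656 0.11  ]] [0.55962636 0.18425992 0.11      ]
hub [[ 0.5948 -0.1298  0.08  ]
 [ 0.6077 -0.1869  0.08  ]
 [ 0.5257 -0.1446  0.08  ]
 [ 0.5381 -0.1928  0.08  ]] [ 0.56659229 -0.16353769  0.08      ]
hub px [ 0.56659235 -0.16354703  0.08      ]
tin [0.782 0.005 0.1  ]
sock [0.754 0.263 0.045]
wr1 [ 0.815 -0.271  0.   ]
wr2 [ 0.653 -0.262  0.   ]
shL [ 0.537 -0.009  0.08 ]
shR [ 0.596 -0.314  0.08 ]
```

Request:
{"method": "jog_arm", "body": {"targets": "34 -34 0 0;34 -34 0 0;34 -34 0 0;34 -34 0 0;34 -34 0 0;34 -34 0 0;34 -34 0 0;34 -34 0 0;34 -34 0 0;34 -34 0 0;34 -34 0 0;34 -34 0 0", "fingers": 1}}

```text
t: 1.3
ee_pos: [0.4759, -0.0287, 0.2958]
ee_rot: [0.977, 0.214, -0.004, -0.002]
ft_force: [1.1, 0.0, 0.1]
opening: 1.0
```

Request:
{"method": "jog_arm", "body": {"targets": "34 -34 0 0;34 -34 0 0;34 -34 0 0;34 -34 0 0;24 -24 5 0;0 0 5 -0.14;0 0 5 -0.14;0 0 5 -0.14;0 0 5 -0.14;0 0 0 0"}}

```text
t: 2.3
ee_pos: [0.5534, 0.205, 0.2645]
ee_rot: [0.871, 0.491, -0.006, -0.006]
ft_force: [-0.0, -0.3, -0.2]
opening: 1.002
```

```bash
python3 - <<'E'
from h import *
s,im=grab('wrist','w1.png'); M=R.from_quat(s['ee_rot']).as_matrix(); print(s['t'],s['ee_pos'],M.round(3))
c,W=cam('wrist',s); print(proj(c,W,[[.554,.183,.114],[.554,.183,.008]]))
E
```

```text
2.3 [0.55339248 0.20497318 0.26450451] [[ 0.517  0.856 -0.017]
 [ 0.856 -0.517  0.005]
 [-0.005 -0.017 -1.   ]]
[[299.84580269 247.24357258]
 [295.5529471  208.63670297]]
```

View pics/w1.png

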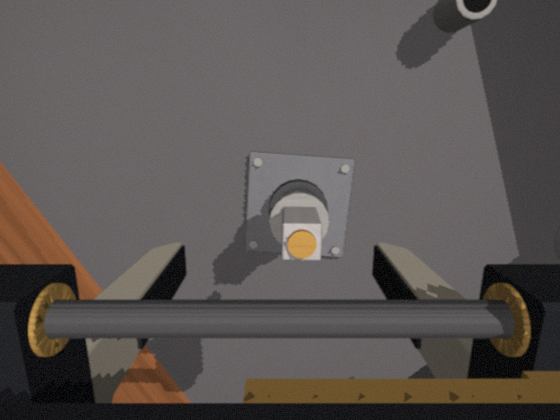

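Request:
{"method": "jog_arm", "body": {"targets": "-16 16 0 0.05;0 0 15 0;0 0 15 0;0 0 15 0;0 0 15 0;0 0 0 0;0 0 0 0"}}

```text
t: 3.05
ee_pos: [0.5598, 0.1818, 0.2054]
ee_rot: [0.889, 0.457, -0.004, -0.005]
ft_force: [0.6, 0.3, 0.0]
opening: 1.001
```

```bash
python3 - <<'E'
from h import *
s,im=grab('wrist','w2.png'); M=R.from_quat(s['ee_rot']).as_matrix(); print(s['t'],s['ee_pos'],M.round(3))
c,W=cam('wrist',s); print(proj(c,W,[[.556,.184,.114],[.556,.184,.008]]))
p=np.array(s['ee_pos']); print('to go tool',M.T@(np.array([.556,.184,.080])-p)-[0,0,.065])
E
```

```text
3.05 [0.55984982 0.18180772 0.20538393] [[ 0.582  0.813 -0.011]
 [ 0.813 -0.582  0.005]
 [-0.003 -0.012 -1.   ]]
[[272.30977267 255.15115584]
 [276.27154862 205.69718578]]
to go tool [-0.00014592 -0.00291713  0.06042817]
```

View pics/w2.png

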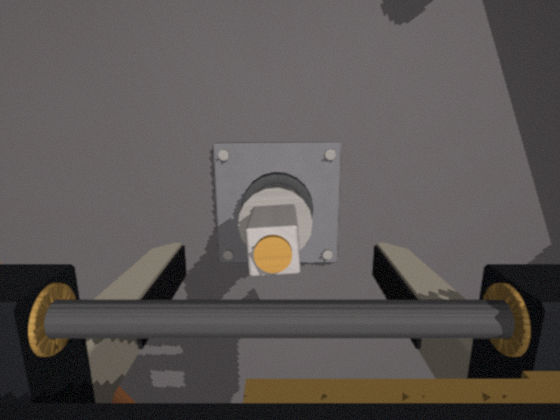

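Request:
{"method": "jog_arm", "body": {"targets": "0 -3 0 -0.04;0 0 15 0;0 0 15 0;0 0 15 0;0 0 10 0;0 0 4 0;0 0 0 0"}}

```text
t: 3.8
ee_pos: [0.5594, 0.1865, 0.1509]
ee_rot: [0.878, 0.478, 0.003, -0.004]
ft_force: [0.1, 0.5, 0.3]
opening: 0.998
```

```bash
cat > st.py <<'E'
from h import *
import sys
s=sensors.state(); M=R.from_quat(s['ee_rot']).as_matrix(); p=np.array(s['ee_pos'])
print(s['t'],p.round(4),s['ft_force'].round(1),s['opening'],'q',s['q'].round(3));print(M.round(3))
if len(sys.argv)>1: print('to go mm',((M.T@(np.array(eval(sys.argv[1]))-p)-[0,0,.065])*1000).round(1))
E
python3 st.py .556,.184,.080
```

```text
3.8 [0.5594 0.1865 0.1509] [0.1 0.5 0.3] 0.9979944302011828 q [-0.198  0.715 -0.255  1.758  0.246  0.696 -1.156]
[[ 0.543  0.84   0.001]
 [ 0.84  -0.543  0.01 ]
 [ 0.009 -0.005 -1.   ]]
to go mm [-4.5 -1.2  5.9]
```

Request:
{"method": "jog_arm", "body": {"targets": "-4.5 -1 5 0;0 0 0 0;0 0 0 0"}}

```text
t: 4.1
ee_pos: [0.5566, 0.1833, 0.1471]
ee_rot: [0.878, 0.478, 0.004, -0.004]
ft_force: [-0.5, 0.8, 0.7]
opening: 1.001
```

```bash
python3 st.py .556,.184,.080
```

```text
4.1 [0.5566 0.1833 0.1471] [-0.5  0.8  0.7] 1.0009193083243624 q [-0.195  0.715 -0.253  1.773  0.25   0.678 -1.156]
[[ 0.543  0.84   0.003]
 [ 0.84  -0.543  0.011]
 [ 0.011 -0.003 -1.   ]]
to go mm [-0.5 -0.6  2.1]
```

Good; close.

Request:
{"method": "jog_arm", "body": {"targets": "0 0 1 0;0 0 0 0;0 0 0 0;0 0 0 0;0 0 0 0;0 0 0 0;0 0 0 0;0 0 0 0", "fingers": 0}}

```text
t: 4.9
ee_pos: [0.5571, 0.1836, 0.147]
ee_rot: [0.878, 0.478, 0.005, -0.004]
ft_force: [0.2, -0.3, 0.0]
opening: 0.363
```

```bash
python3 st.py .556,.184,.080
```

```text
4.9 [0.5571 0.1836 0.147 ] [ 0.2 -0.3  0. ] 0.3628598479527657 q [-0.195  0.716 -0.252  1.772  0.25   0.676 -1.157]
[[ 0.543  0.84   0.005]
 [ 0.84  -0.543  0.012]
 [ 0.012 -0.002 -1.   ]]
to go mm [-1.1 -1.   1.9]
```

Request:
{"method": "jog_arm", "body": {"targets": "0 0 0 0;0 0 0 0;0 0 0 0;0 0 0 0"}}

```text
t: 5.3
ee_pos: [0.557, 0.1836, 0.1469]
ee_rot: [0.878, 0.478, 0.005, -0.004]
ft_force: [-0.2, 0.7, 0.3]
opening: 0.301
```

Request:
{"method": "jog_arm", "body": {"targets": "0 0 -10 0;0 0 -15 0;0 0 -20 0;0 0 -30 0;0 0 -30 0;0 0 -30 0;0 0 -30 0;0 0 -20 0;0 0 0 0"}}

```text
t: 6.2
ee_pos: [0.5523, 0.1792, 0.3357]
ee_rot: [0.878, 0.478, -0.004, -0.005]
ft_force: [0.1, 0.2, -3.4]
opening: 0.296
```

```bash
python3 st.py .556,.184,.080; python3 -c "
from h import *
s,im=grab('wrist','w3.png')"
```

```text
6.2 [0.5523 0.1792 0.3357] [ 0.1  0.2 -3.4] 0.2957500574894432 q [-0.146  0.495 -0.318  1.572  0.157  1.109 -1.073]
[[ 0.542  0.84  -0.011]
 [ 0.84  -0.542  0.005]
 [-0.002 -0.012 -1.   ]]
to go mm [  6.5   3.6 190.6]
```

View pics/w3.png

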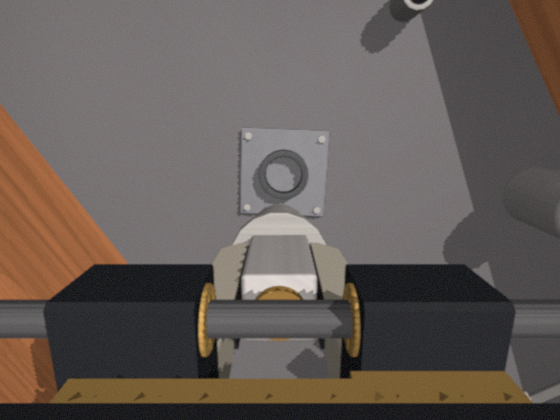

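Request:
{"method": "jog_arm", "body": {"targets": "-42 24 -3 0;-42 24 -3 0;-42 24 -3 0;-42 24 -3 0;-42 24 0 0;-42 24 0 0;-42 24 0 0;-42 24 0 0;0 0 0 0;0 0 0 0"}}

```text
t: 7.25
ee_pos: [0.522, -0.2196, 0.3222]
ee_rot: [0.876, 0.481, -0.021, -0.018]
ft_force: [0.3, 1.0, -3.8]
opening: 0.299
```

```bash
python3 st.py; python3 -c "
from h import *
s,im=grab('wrist','w4.png')
np.savez('w4.npz',p=s['ee_pos'],q=s['ee_rot'])
c,W=cam('wrist',s); print(proj(c,W,[[.5476,-.1639,.149],[.567,-.164,.08]]))
cv2.imwrite('pics/w4b.png',cv2.resize(im[:,:,::-1],None,fx=1.42,fy=1.42,interpolation=cv2.INTER_CUBIC))"
```

```text
7.25 [ 0.522  -0.2196  0.3222] [ 0.3  1.  -3.8] 0.2987950205927389 q [ 0.517  0.495 -0.253  1.605  0.139  1.114 -0.34 ]
[[ 0.536  0.843 -0.054]
 [ 0.844 -0.536  0.01 ]
 [-0.02  -0.051 -0.998]]
[[279.60877348 123.9087772 ]
 [302.55552137 108.72918139]]
```

View pics/w4b.png

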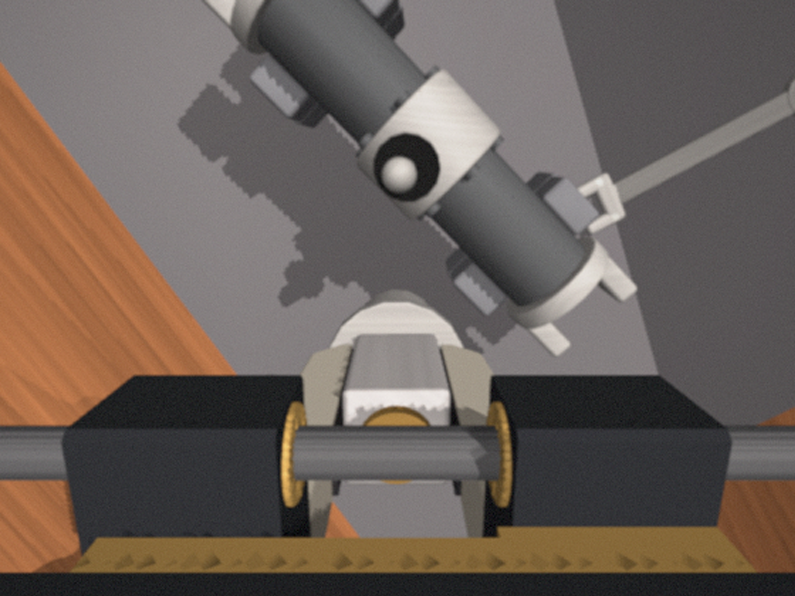

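```bash
cat > fit.py <<'E'
from h import *
from scipy.optimize import least_squares
z=np.load('w4.npz'); cw,Mw=cam('wrist',dict(ee_pos=z['p'],ee_rot=z['q'])); ct,Mt=cam('top'); cs,Ms=cam('scene')
k=1.42
def model(x):
    hub=np.array([x[0],x[1],.08]); a=np.array([-np.sin(x[2]),np.cos(x[2]),0]); l=np.array([-np.cos(x[2]),-np.sin(x[2]),0])
    n=l*np.sin(x[3])+np.array([0,0,np.cos(x[3])]); return hub,a,n
def sil(c,M,h,a,r,t,s):
    w=M[:3,3]-h; w=w-a*(w@a); d=np.linalg.norm(w); w/=d; m=np.cross(a,w)
    return proj(c,M,h+a*t+r*(r/d*w+s*np.sqrt(1-(r/d)**2)*m))[0]
ed={+1:[(427,72),(590,235)],-1:[(258,38),(362,140),(440,215),(527,300)]}
def line(p,A,B): e=(B-A)/np.linalg.norm(B-A); q=p-A; return e[0]*q[1]-e[1]*q[0]
def res(x,flip=1):
    h,a,n=model(x[:4]); b=h+.072*n; col=h+.058*n; r=[]
    tw=x[4:6]
    r+=list(proj(cw,Mw,b)[0]+tw-np.array([400,175])/k)+list(proj(cw,Mw,col)[0]+tw-np.array([406,167])/k)
    r+=list(proj(ct,Mt,b)[0]+x[6:8]-(361.2,251))+list(proj(ct,Mt,col)[0]+x[6:8]-(359.6,249.9))
    for s in ed:
        A,B=[sil(cw,Mw,h,a,.028,t,s*flip)+tw for t in(-.1,.1)]
        r+=[line(np.array(p)/k,A,B) for p in ed[s]]
    hp=[(437,68),(500,133),(358,152),(418,217)]
    P=[sil(cw,Mw,h,a,.038,t,s*flip)+tw for s in(1,-1) for t in(.025,-.025)]
    r+=list((np.array(P)-np.array(hp)/k).ravel()*.7)
    ht=[(112,395),(235,370),(145,545),(250,520)]
    P=[sil(ct,Mt,h,a,.038,t,s*flip)+x[6:8] for s in(1,-1) for t in(.025,-.025)]
    r+=list((np.array(P)-[(320+u/5,155+v/5) for u,v in ht]).ravel()*.7)
    r+=list(np.array(x[4:8])/2)
    return np.array(r)
for f in(1,-1):
    o=least_squares(res,[.567,-.164,.19,.28,0,0,0,0],args=(f,),loss='soft_l1'); 
    print(f,o.cost,o.x.round(4),np.degrees(o.x[2:4]))
    h,a,n=model(o.x[:4]); print('ball',h+.072*n,'n',n, o.fun.round(1))
E
python3 fit.py
```

```text
1 23.365650869701252 [ 0.5697 -0.1591  0.2494  0.3191  0.9284 -1.8424  0.0903  0.6375] [14.28675961 18.28307495]
ball [ 0.54776862 -0.1646871   0.14836531] n [-0.30400975 -0.0774163   0.94951819] [-0.3 -0.4  0.5  0.   0.8  0.4  1.   0.3 -1.7  0.3  1.1  0.6  0.9  0.6
  4.1 -3.6  3.  -4.6 -0.2  4.  -0.6 -0.  -1.  -1.4 -3.6 -1.3 -0.2  0.2
 -0.1  0.2  0.5 -0.9  0.   0.3]
-1 695.8659428005824 [ 0.5176 -0.1726  0.2517 -0.4733  0.3507 -0.7134 -0.9454 -0.644 ] [ 14.4196343  -27.11591361]
ball [ 0.54941273 -0.1643788   0.14408621] n [0.44143372 0.11350217 0.89008624] [  1.2  -1.1  -8.3  10.4  -0.7  -1.4   0.9   3.2 129.4 122.5  -0.2  -0.9
  -0.7  -1.1 -67.9  77.9 -69.6  72.6  11.9  -8.7  11.3 -12.4   8.1  36.5
   5.8  36.4  -2.3  -7.4  -2.3  -7.4   0.2  -0.4  -0.5  -0.3]
```

```bash
python3 - <<'E'
import re
s=open('fit.py').read()
s=s.replace("    hp=[","    for e,pp in {1:[(0,437),(105,412),(245,381)],-1:[(0,550),(130,522),(250,495),(380,460)]}.items():\n        A,B=[sil(ct,Mt,h,a,.028,t,e*flip)+x[6:8] for t in(-.1,.1)]\n        r+=[line(np.array((320+u/5,155+v/5)),A,B) for u,v in pp]\n    hp=[").replace("ravel()*.7","ravel()*.15").replace("for f in(1,-1)","for f in(1,)")
open('fit2.py','w').write(s)
E
python3 fit2.py
```

```text
1 8.11366997038597 [ 0.5708 -0.1585  0.2495  0.3279  0.4791 -0.6385 -0.3765  0.7671] [14.2965467  18.78979471]
ball [ 0.54835863 -0.16419325  0.14816288] n [-0.31212193 -0.07953885  0.94670665] [-0.4 -0.2  0.5  0.1  0.1  0.2  0.3  0.1 -2.2 -0.1  0.7  0.2  0.6  0.3
 -1.5 -1.4 -1.7  0.9  0.5  0.2  1.1  0.9 -0.8  0.7 -1.   0.   0.8 -0.1
 -0.  -0.3 -0.3 -0.9 -0.3 -0.1 -0.  -0.1 -0.   0.2 -0.3 -0.2  0.4]
```

Request:
{"method": "jog_arm", "body": {"targets": "43 -6 -5 0;43 -6 -5 0;43 -6 -5 0;43 -6 -5 0;43 -6 -5 0;43 -6 -5 0;43 -6 -5 0;43 -6 -5 0;43 -6 -5 0;43 -6 -5 0;0 0 0 0"}}

```text
t: 8.4
ee_pos: [0.7007, 0.2029, 0.3476]
ee_rot: [0.872, 0.488, -0.034, -0.024]
ft_force: [-0.6, 0.2, -4.7]
opening: 0.298
```

```bash
python3 st.py .85,.21,.3
```

```text
8.4 [0.7007 0.2029 0.3476] [-0.6  0.2 -4.7] 0.2975833075399121 q [-0.188  0.779 -0.275  0.987  0.152  1.471 -0.964]
[[ 0.521  0.85  -0.084]
 [ 0.853 -0.522  0.009]
 [-0.036 -0.076 -0.996]]
to go mm [ 85.5 126.7 -30. ]
```

Request:
{"method": "jog_arm", "body": {"targets": "33 33 -4 0;33 33 -4 0;33 33 -4 0;33 33 -4 0;33 33 -4 0;33 33 -4 0"}}

```text
t: 9.0
ee_pos: [0.7945, 0.2452, 0.3123]
ee_rot: [0.855, 0.514, -0.07, -0.014]
ft_force: [-1.3, 0.2, -4.2]
opening: 0.302
```

```bash
python3 st.py .85,.21,.3
```

```text
9.0 [0.7945 0.2452 0.3123] [-1.3  0.2 -4.2] 0.3015245368055248 q [-0.238  1.152 -0.739  0.297  0.663  1.905 -0.932]
[[ 0.461  0.877 -0.135]
 [ 0.881 -0.47  -0.048]
 [-0.105 -0.097 -0.99 ]]
to go mm [ -4.1  66.4 -58.6]
```

Request:
{"method": "jog_arm", "body": {"targets": "-35 -30 4 0;-35 -30 4 0;-35 -30 4 0;-35 -30 4 0;-35 -30 4 0;-35 -30 4 0;-35 -30 4 0;-35 -30 4 0;-35 -30 4 0;0 0 0 0"}}

```text
t: 10.0
ee_pos: [0.4204, 0.1076, 0.3163]
ee_rot: [0.846, 0.527, -0.081, -0.018]
ft_force: [0.7, 0.2, -3.4]
opening: 0.3
```

```bash
python3 st.py .38,.095,.27
```

```text
10.0 [0.4204 0.1076 0.3163] [ 0.7  0.2 -3.4] 0.2997548400577679 q [ 0.384  0.491 -1.011  1.883  0.399  1.185 -1.25 ]
[[ 0.432  0.888 -0.156]
 [ 0.894 -0.445 -0.055]
 [-0.119 -0.116 -0.986]]
to go mm [-23.3 -24.9 -12.3]
```

Request:
{"method": "jog_arm", "body": {"targets": "-33 -30 8 0;-33 -30 8 0;-33 -30 8 0;-33 -30 8 0"}}

```text
t: 10.4
ee_pos: [0.2518, 0.0443, 0.3118]
ee_rot: [0.843, 0.532, -0.079, -0.018]
ft_force: [0.2, -1.8, -3.6]
opening: 0.3
```

```bash
python3 st.py .25,.06,.27
```

```text
10.4 [0.2518 0.0443 0.3118] [ 0.2 -1.8 -3.6] 0.30047596309521424 q [ 0.822  0.155 -1.213  2.28   0.162  0.977 -0.947]
[[ 0.423  0.893 -0.152]
 [ 0.899 -0.434 -0.053]
 [-0.113 -0.115 -0.987]]
to go mm [ 18.1  -3.7 -24.3]
```

Request:
{"method": "jog_arm", "body": {"targets": "-8 -8 25 0;-8 -8 25 0;-5 -5 20 0;0 0 20 0"}}

```text
t: 10.8
ee_pos: [0.235, 0.0293, 0.2522]
ee_rot: [0.848, 0.522, -0.087, -0.01]
ft_force: [0.0, -0.2, -3.9]
opening: 0.299
```

```bash
python3 st.py .25,.06,.27
```

```text
10.8 [0.235  0.0293 0.2522] [ 0.  -0.2 -3.9] 0.29905160071043385 q [ 0.782  0.378 -1.343  2.421  0.456  0.87  -1.383]
[[ 0.439  0.884 -0.159]
 [ 0.888 -0.454 -0.074]
 [-0.138 -0.108 -0.985]]
to go mm [ 31.4  -2.6 -87.2]
```

Request:
{"method": "jog_arm", "body": {"targets": "27 28 -22 0;27 28 -22 0;27 28 -22 0;27 28 -22 0;27 28 -22 0;27 28 -22 0;27 28 -22 0;27 28 -22 0;27 28 -22 0;27 28 -22 0;0 0 0 0"}}

```text
t: 11.9
ee_pos: [0.6437, 0.1741, 0.3906]
ee_rot: [0.843, 0.53, -0.095, -0.008]
ft_force: [-0.9, 0.2, -3.6]
opening: 0.301
```

```bash
python3 st.py .75,.19,.6
```

```text
11.9 [0.6437 0.1741 0.3906] [-0.9  0.2 -3.6] 0.3013959729063808 q [ 0.097  0.833 -1.031  1.052  0.637  1.758 -1.196]
[[ 0.42   0.892 -0.168]
 [ 0.895 -0.438 -0.088]
 [-0.152 -0.114 -0.982]]
to go mm [  27.    64.  -289.8]
```

Request:
{"method": "jog_arm", "body": {"targets": "0 0 -40 0;0 0 -40 0;0 0 -40 0;0 0 -40 0"}}

```text
t: 12.3
ee_pos: [0.6601, 0.1867, 0.4643]
ee_rot: [0.837, 0.531, -0.131, -0.015]
ft_force: [-0.6, 0.6, -5.2]
opening: 0.3
```

```bash
python3 st.py .75,.19,.6
```

```text
12.3 [0.6601 0.1867 0.4643] [-0.6  0.6 -5.2] 0.30004637954001656 q [-0.144  0.786 -0.553  0.721  0.371  1.969 -0.945]
[[ 0.401  0.885 -0.235]
 [ 0.893 -0.435 -0.115]
 [-0.204 -0.164 -0.965]]
to go mm [  11.4   55.9 -217.5]
```

Request:
{"method": "jog_arm", "body": {"targets": "0 0 -40 0;0 0 -40 0;0 0 -40 0;0 0 -40 0"}}

```text
t: 12.7
ee_pos: [0.6464, 0.1878, 0.4975]
ee_rot: [0.837, 0.531, -0.131, -0.012]
ft_force: [0.1, 1.1, -3.5]
opening: 0.3
```

```bash
python3 st.py .75,.19,.6
```

```text
12.7 [0.6464 0.1878 0.4975] [ 0.1  1.1 -3.5] 0.3000845243144091 q [-0.392  0.729  0.195  0.698 -0.071  1.98  -0.688]
[[ 0.401  0.887 -0.231]
 [ 0.893 -0.435 -0.119]
 [-0.206 -0.158 -0.966]]
to go mm [  22.3   74.6 -188.1]
```

Request:
{"method": "jog_arm", "body": {"targets": "-8 -6 -39 0;-8 -6 -39 0;-8 -6 -39 0;-8 -6 -39 0"}}

```text
t: 13.1
ee_pos: [0.5846, 0.1741, 0.581]
ee_rot: [0.837, 0.539, -0.09, 0.0]
ft_force: [-0.6, 1.0, -3.8]
opening: 0.298
```

```bash
python3 st.py .75,.19,.6
```

```text
13.1 [0.5846 0.1741 0.581 ] [-0.6  1.  -3.8] 0.2981200694269087 q [-0.425  0.556  0.209  0.786 -0.054  1.981 -0.682]
[[ 0.402  0.903 -0.151]
 [ 0.903 -0.419 -0.098]
 [-0.152 -0.097 -0.984]]
to go mm [  78.   140.8 -110.2]
```

Request:
{"method": "jog_arm", "body": {"targets": "-2 2 -40 0;-2 2 -40 0;-2 2 -40 0;-2 2 -40 0"}}

```text
t: 13.5
ee_pos: [0.5487, 0.1596, 0.6477]
ee_rot: [0.838, 0.545, -0.036, 0.017]
ft_force: [-0.1, -0.1, -3.8]
opening: 0.301
```

```bash
python3 st.py .75,.19,.6
```

```text
13.5 [0.5487 0.1596 0.6477] [-0.1 -0.1 -3.8] 0.3006383819946286 q [-0.452  0.447  0.248  0.78  -0.054  1.982 -0.662]
[[ 0.404  0.914 -0.042]
 [ 0.911 -0.406 -0.068]
 [-0.079 -0.011 -0.997]]
to go mm [112.8 172.2 -28. ]
```

Request:
{"method": "jog_arm", "body": {"targets": "8 -2 -40 0;8 -2 -40 0;8 -2 -40 0;8 -2 -40 0;8 -2 -40 0;8 -2 -40 0"}}

```text
t: 14.1
ee_pos: [0.4786, 0.1939, 0.7363]
ee_rot: [0.835, 0.547, 0.052, 0.042]
ft_force: [0.2, -0.5, -3.4]
opening: 0.302
```

```bash
python3 st.py .75,.19,.6
```

```text
14.1 [0.4786 0.1939 0.7363] [ 0.2 -0.5 -3.4] 0.3023735918895185 q [-0.629  0.316  0.339  0.736 -0.055  1.983 -0.749]
[[ 0.397  0.908  0.133]
 [ 0.917 -0.399 -0.012]
 [ 0.042  0.127 -0.991]]
to go mm [ 98.5 230.7 106.2]
```

Request:
{"method": "jog_arm", "body": {"targets": "16 -6 -34 0;16 -6 -34 0;16 -6 -34 0;14 -4 -34 0;14 -4 -34 0"}}

```text
t: 14.6
ee_pos: [0.4118, 0.2521, 0.7911]
ee_rot: [0.827, 0.547, 0.12, 0.05]
ft_force: [0.4, -0.4, -4.0]
opening: 0.301
```

```bash
python3 st.py .75,.19,.6
```

```text
14.6 [0.4118 0.2521 0.7911] [ 0.4 -0.4 -4. ] 0.300556112314463 q [-0.911  0.254  0.49   0.68  -0.056  1.983 -0.88 ]
[[ 0.372  0.893  0.253]
 [ 0.917 -0.396  0.048]
 [ 0.143  0.214 -0.966]]
to go mm [ 41.6 285.5 202.4]
```

Request:
{"method": "jog_arm", "body": {"targets": "12 -4 -34 0;8 -2 -24 0;0 0 0 0"}}

```text
t: 14.9
ee_pos: [0.3841, 0.2638, 0.8113]
ee_rot: [0.821, 0.55, 0.145, 0.05]
ft_force: [-0.2, -0.1, -3.7]
opening: 0.3
```

```bash
python3 st.py .55,-.165,.26
```

```text
14.9 [0.3841 0.2638 0.8113] [-0.2 -0.1 -3.7] 0.30012295681755413 q [-1.028  0.226  0.564  0.666 -0.055  1.983 -0.914]
[[ 0.353  0.889  0.292]
 [ 0.917 -0.39   0.078]
 [ 0.183  0.241 -0.953]]
to go mm [-435.8  182.1  475.5]
```

Request:
{"method": "jog_arm", "body": {"targets": "-21 7 21 0;-21 7 21 0;-21 7 21 0;-21 7 21 0;-21 7 21 0;-21 7 21 0;-21 7 21 0;-21 7 21 0;-21 7 21 0;-21 7 21 0;-21 7 21 0;-21 7 21 0"}}

```text
t: 16.1
ee_pos: [0.4375, 0.0093, 0.5294]
ee_rot: [0.82, 0.553, 0.138, 0.046]
ft_force: [0.3, -0.0, -4.1]
opening: 0.299
```

```bash
python3 st.py .55,-.165,.26
```

```text
16.1 [0.4375 0.0093 0.5294] [ 0.3 -0.  -4.1] 0.299106485463466 q [-0.843 -0.014  0.805  1.72  -0.062  1.149 -0.403]
[[ 0.35   0.895  0.276]
 [ 0.92  -0.383  0.077]
 [ 0.175  0.227 -0.958]]
to go mm [-168.3  106.3  210.7]
```

Request:
{"method": "jog_arm", "body": {"targets": "-21 8 22 0;-21 8 22 0;-21 8 22 0;-21 8 22 0;-21 8 22 0;-21 8 22 0;-21 8 22 0;-21 8 22 0;0 0 0 0;0 0 0 0"}}

```text
t: 17.1
ee_pos: [0.4768, -0.165, 0.3304]
ee_rot: [0.822, 0.553, 0.129, 0.039]
ft_force: [0.2, 1.5, -2.9]
opening: 0.302
```

```bash
python3 st.py; cat > al.py <<'E'
from h import *
s=sensors.state(); M=R.from_quat(s['ee_rot']).as_matrix(); p=np.array(s['ee_pos'])
n=np.array([-.3121,-.0795,.9467]); ball=np.array([.5484,-.1642,.1482])
print('tilt err deg',np.degrees(np.arccos(-M[:,2]@n)),'n in tool',(M.T@n).round(3))
print('ball in tool',((M.T@(ball-p))*1000).round(1),'mouth at z 139')
E
python3 al.py; python3 -c "
from h import *
s,im=grab('wrist','w5.png');s2,a=grab('scene','s5.png');t,b=grab('top','t5.png')
np.savez('w5.npz',p=s['ee_pos'],q=s['ee_rot'])
def c(im,u,v,w,h,k): return cv2.resize(im[v:v+h,u:u+w,::-1],None,fx=k,fy=k,interpolation=cv2.INTER_CUBIC)
cv2.imwrite('pics/m5.png',np.vstack([np.hstack([c(im,180,100,200,150,2),c(a,150,80,100,75,4)]),np.hstack([c(b,310,200,100,75,4),c(a,0,0,400,300,1)])]))"
```

```text
17.1 [ 0.4768 -0.165   0.3304] [ 0.2  1.5 -2.9] 0.30206542388785335 q [-0.228  0.378  0.826  1.945 -0.653  0.852  0.569]
[[ 0.354  0.9    0.255]
 [ 0.92  -0.384  0.08 ]
 [ 0.17   0.207 -0.964]]
tilt err deg 3.401482639004632 n in tool [-0.023 -0.055 -0.998]
ball in tool [ -4.9  26.5 194. ] mouth at z 139
```

View pics/m5.png

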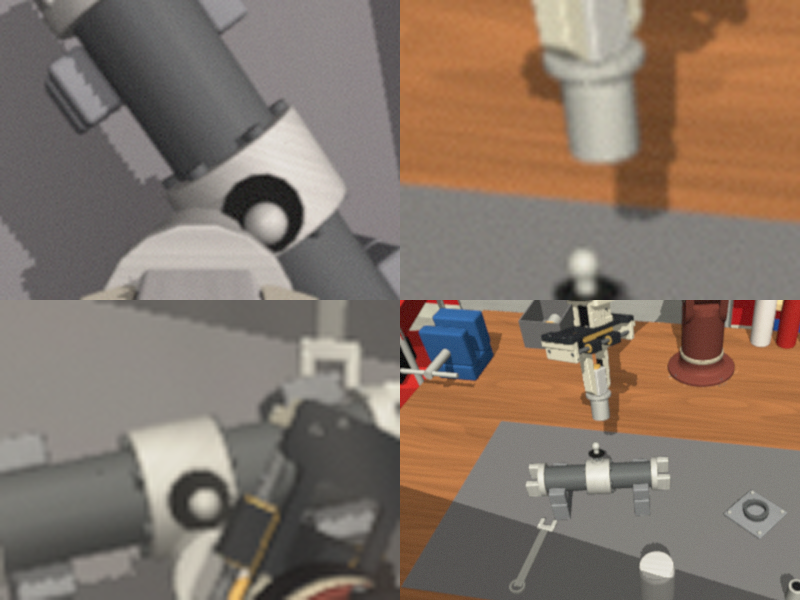

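```bash
python3 - <<'E'
from h import *
def coll(f,roi,th,thb):
    im=cv2.cvtColor(cv2.imread(f),cv2.COLOR_BGR2GRAY); u,v,w,h=roi; k=6
    g=cv2.resize(im[v:v+h,u:u+w],None,fx=k,fy=k,interpolation=cv2.INTER_CUBIC)
    m=(g<th).astype(np.uint8); n,l,st,ce=cv2.connectedComponentsWithStats(m); i=1+np.argmax(st[1:,4])
    cs,_=cv2.findContours((l==i).astype(np.uint8),cv2.RETR_EXTERNAL,cv2.CHAIN_APPROX_NONE)
    hull=cv2.convexHull(max(cs,key=cv2.contourArea)); e=cv2.fitEllipse(hull)
    cv2.imwrite('pics/dbg_'+f.split('/')[1],(l==i).astype(np.uint8)*255)
    mask=np.zeros_like(g);cv2.ellipse(mask,tuple((e[0],(e[1][0]*.97,e[1][1]*.97),e[2])),255,-1)
    b=((g>thb)&(mask>0)).astype(np.uint8); n,l,st,ce=cv2.connectedComponentsWithStats(b); j=1+np.argmax(st[1:,4])
    print(f,'collar',(e[0][0]-2.5)/k+u,(e[0][1]-2.5)/k+v,np.array(e[1])/k,e[2],'ball',(ce[j]-2.5)/k+[u,v],st[j][:4]/k)
coll('pics/w5.png',(285,180,55,50),45,90)
coll('pics/w4.png',(255,85,62,60),45,90)
coll('pics/t0.png',(345,235,32,30),45,90)
z=np.load('w5.npz'); c,W=cam('wrist',dict(ee_pos=z['p'],ee_rot=z['q']))
n=np.array([-.3121,-.0795,.9467]); ball=np.array([.5484,-.1642,.1482])
print('pred w5',proj(c,W,[ball,ball-.014*n]))
E
```

```text
pics/w5.png collar 311.06201171875 206.40520985921225 [37.16691844 38.8787206 ] 113.09567260742188 ball [309.91951857 212.66583902] [ 7.83333333 21.16666667 31.16666667 24.        ]
pics/w4.png collar 285.6819559733073 117.72156270345053 [44.91264343 46.28123983] 5.44764518737793 ball [281.08452453 121.70618817] [14.5        25.16666667 24.16666667 24.        ]Traceback (most recent call last):
  File "<stdin>", line 14, in <module>
  File "<stdin>", line 10, in coll
    return _wrapfunc(a, 'argmax', axis=axis, out=out, **kwds)
    return bound(*args, **kwds)
ValueError: attempt to get argmax of an empty sequence
```

```bash
python3 - <<'E'
from h import *
from scipy.optimize import least_squares
ct,Mt=cam('top')
V=[]
for f,b,c in (('w4.npz',(281.7,123.0),(285.7,117.7)),('w5.npz',(313.2,211),(311.1,206.4))):
    z=np.load(f); V.append((*cam('wrist',dict(ee_pos=z['p'],ee_rot=z['q'])),b,c))
V.append((ct,Mt,(361.2,251),(359.6,249.9)))
n0=np.array([-.3121,-.0795,.9467]); b0=np.array([.5484,-.1642,.1482])
for c,M,b,k in V: print((proj(c,M,[b0,b0-.014*n0])-[b,k]).round(1).tolist())
def mod(x):
    n=np.array([x[0],x[1],np.sqrt(1-x[0]**2-x[1]**2)]); return x[2:5],n
def res(x):
    b,n=mod(x); r=[]
    for c,M,bb,kk in V:
        P=proj(c,M,[b,b-.014*n]); d=(P[1]-P[0])-(np.array(kk)-bb); r+=list(d); r+=list((P[0]-bb)*.4)
    r+=[(b[2]-.08-.072*n[2])/.001]
    return np.array(r)
o=least_squares(res,[-.31,-.08,*b0]); print(o.x.round(4),o.fun.round(2)); 
J=o.jac; print('sd(px=.5)',(.5*np.sqrt(np.diag(np.linalg.inv(J.T@J)))).round(4))
E
```

```text
[[-0.5, 0.4], [0.7, 0.4]]
[[-0.8, 1.6], [0.7, 1.6]]
[[0.5, -0.5], [0.7, -0.7]]
[-0.2524 -0.111   0.5489 -0.1637  0.1492] [-0.18  0.12 -0.12 -0.26  0.32 -0.14 -0.04  0.34  0.    0.27  0.11 -0.34
 -0.01]
sd(px=.5) [0.0188 0.0191 0.0006 0.0006 0.0006]
```

```bash
python3 - <<'E'
from h import *
z=np.load('w5.npz'); M=T(z['p'],z['q']); cs,Ms=cam('scene')
f=lambda x,y,zz:(M@[x/1e3,y/1e3,zz/1e3,1])[:3]
print('mouth pred',proj(cs,Ms,[f(-2,0,139),f(0,0,139),f(-2,0,93),f(-2,0,87)]))
b=np.array([.5487,-.164,.1487]);print('ball pred',proj(cs,Ms,b),'seen',150+(583-400)/4,80+264/4)
th=np.linspace(0,6.28,60)
E=proj(cs,Ms,[f(-2+18*np.cos(a),18*np.sin(a),139) for a in th]); print('mouth ellipse bbox',E.min(0),E.max(0))
E=proj(cs,Ms,[f(-2+25*np.cos(a),25*np.sin(a),93) for a in th]); print('flange low bbox',E.min(0),E.max(0))
im=cv2.imread('pics/s5.png');cv2.imwrite('pics/s5c.png',cv2.resize(im[60:160,150:250],None,fx=6,fy=6,interpolation=cv2.INTER_CUBIC))
print(((np.linalg.inv(M)@[*b,1])[:3]*1e3).round(1))
E
```

```text
mouth pred [[201.12955213 116.22370972]
 [201.89980653 116.39160142]
 [198.28306787  94.61831383]
 [197.90051996  91.71469723]]
ball pred [[195.41475621 145.33327348]] seen 195.75 146.0
mouth ellipse bbox [192.30517606 112.74491738] [209.93286837 119.80579161]
flange low bbox [185.68392514  90.14371264] [210.83592485  99.28895418]
[ -4.5  26.8 193.6]
```

View pics/s5c.png

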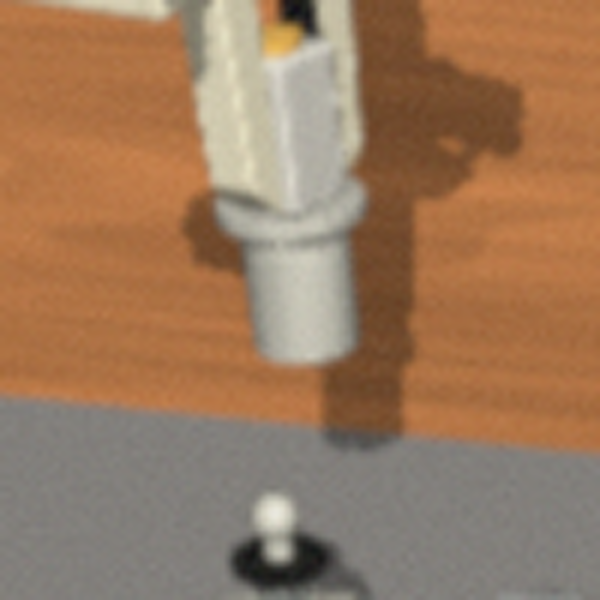

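Request:
{"method": "jog_arm", "body": {"targets": "0 9 0 0;-1 9 4 0;-1 8 4 0;0 0 4 0;0 0 0 0;0 0 0 0"}}

```text
t: 17.85
ee_pos: [0.5075, -0.1728, 0.3271]
ee_rot: [0.819, 0.557, 0.133, 0.04]
ft_force: [-0.1, 0.1, -3.0]
opening: 0.299
```

```bash
sed -i 's/^n=.*/n=np.array([-.286,-.073,.9555]); ball=np.array([.5487,-.164,.1487]); print(s["t"],s["ft_force"].round(1))/' al.py; python3 al.py
```

```text
17.85 [-0.1  0.1 -3. ]
tilt err deg 1.3491980649695268 n in tool [-0.001 -0.026 -1.   ]
ball in tool [ -8.5  -4.4 183.1] mouth at z 139
```

Request:
{"method": "jog_arm", "body": {"targets": "-3 -2 5 0;-3 -2 5 0;0 0 5 0;0 0 5 0;0 0 0 0;0 0 0 0"}}

```text
t: 18.45
ee_pos: [0.5059, -0.1753, 0.3035]
ee_rot: [0.819, 0.557, 0.132, 0.04]
ft_force: [0.0, -0.6, -3.6]
opening: 0.296
```

```bash
python3 al.py
```

```text
18.45 [ 0.  -0.6 -3.6]
tilt err deg 1.465871431011502 n in tool [-0.001 -0.028 -1.   ]
ball in tool [ -1.6   1.4 161. ] mouth at z 139
```

Request:
{"method": "jog_arm", "body": {"targets": "0 1 5 0;0 0 4 0;0 0 0 0;0 0 0 0"}}

```text
t: 18.85
ee_pos: [0.5099, -0.1748, 0.2946]
ee_rot: [0.819, 0.557, 0.133, 0.04]
ft_force: [-0.6, -0.6, -3.3]
opening: 0.301
```

```bash
python3 al.py; python3 - <<'E'
from h import *
s,w=grab('wrist','w6.png');_,a=grab('scene','s6.png')
cv2.imwrite('pics/m6.png',np.hstack([cv2.resize(a[90:165,150:250,::-1],None,fx=8,fy=8,interpolation=cv2.INTER_CUBIC)]))
M=T(s['ee_pos'],s['ee_rot']);cs,Ms=cam('scene')
f=lambda x,y,zz:(M@[x/1e3,y/1e3,zz/1e3,1])[:3]
th=np.linspace(0,6.28,60)
E=proj(cs,Ms,[f(-2+18*np.cos(t),18*np.sin(t),139) for t in th]); print('mouth bbox crop',(E.min(0)-[150,90])*8,(E.max(0)-[150,90])*8)
print('ball', (proj(cs,Ms,[.5487,-.164,.1487])-[150,90])*8)
E
```

```text
18.85 [-0.6 -0.6 -3.3]
tilt err deg 1.4150024549242768 n in tool [-0.    -0.027 -1.   ]
ball in tool [ -1.9  -0.2 151.3] mouth at z 139
mouth bbox crop [285.98132691 369.57699144] [426.24483877 430.53764316]
ball [[363.31804968 442.66618782]]
```

View pics/m6.png

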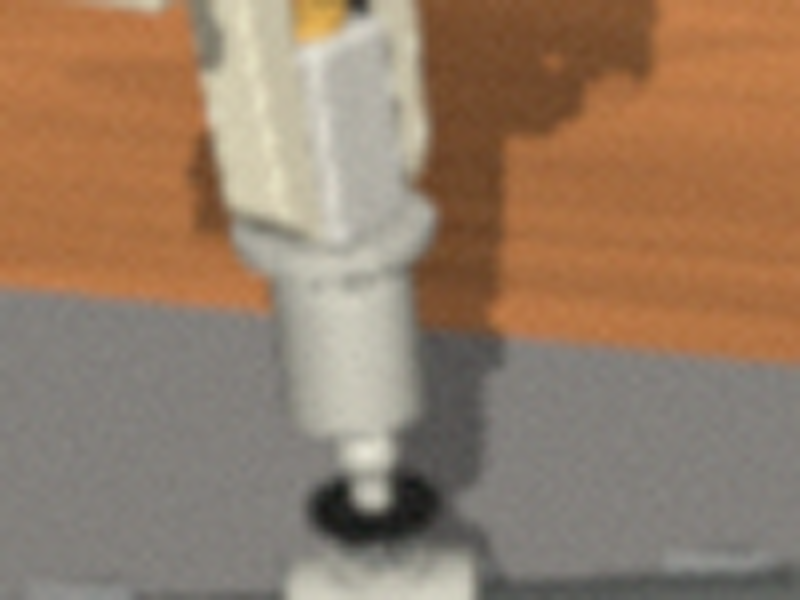

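Request:
{"method": "jog_arm", "body": {"targets": "0 0 4 0;0 0 4 0;0 0 4 0;0 0 0 0"}}

```text
t: 19.35
ee_pos: [0.5133, -0.1736, 0.2823]
ee_rot: [0.819, 0.557, 0.133, 0.04]
ft_force: [0.1, 0.3, -3.6]
opening: 0.294
```

```bash
python3 al.py
```

```text
19.35 [ 0.1  0.3 -3.6]
tilt err deg 1.3987326070482946 n in tool [ 0.    -0.026 -1.   ]
ball in tool [ -2.2  -0.2 138.6] mouth at z 139
```

Request:
{"method": "jog_arm", "body": {"targets": "0 0 4 0;0 0 4 0;0 0 4 0"}}

```text
t: 19.65
ee_pos: [0.5164, -0.1735, 0.2732]
ee_rot: [0.819, 0.557, 0.135, 0.04]
ft_force: [-1.9, 1.4, -1.1]
opening: 0.305
```

```bash
python3 al.py
```

```text
19.65 [-1.9  1.4 -1.1]
tilt err deg 1.2332767993576164 n in tool [ 0.003 -0.024 -1.   ]
ball in tool [ -2.1  -1.4 129. ] mouth at z 139
```

Request:
{"method": "jog_arm", "body": {"targets": "0 -1 4 0;0 0 5 0;0 0 5 0"}}

```text
t: 19.95
ee_pos: [0.5192, -0.172, 0.2597]
ee_rot: [0.818, 0.557, 0.136, 0.04]
ft_force: [-18.5, 2.9, 40.3]
opening: 0.303
```

```bash
python3 al.py
```

```text
19.95 [-18.5   2.9  40.3]
tilt err deg 1.1992581481240838 n in tool [ 0.004 -0.023 -1.   ]
ball in tool [ -2.1  -0.5 115.1] mouth at z 139
```

Request:
{"method": "jog_arm", "body": {"targets": "0 0 0 0;0 0 0 0"}}

```text
t: 20.15
ee_pos: [0.5186, -0.1724, 0.261]
ee_rot: [0.818, 0.557, 0.137, 0.039]
ft_force: [-5.2, 2.0, 7.8]
opening: 0.302
```

```bash
python3 al.py
```

```text
20.15 [-5.2  2.   7.8]
tilt err deg 1.226898985976777 n in tool [ 0.007 -0.023 -1.   ]
ball in tool [ -2.2  -0.4 116.5] mouth at z 139
```

Request:
{"method": "jog_arm", "body": {"targets": "0 0 0.5 0;0 0 0.5 0;0 0 0.5 0;0 0 0.5 0"}}

```text
t: 20.55
ee_pos: [0.5183, -0.1729, 0.2612]
ee_rot: [0.818, 0.556, 0.138, 0.039]
ft_force: [-5.1, 2.2, 6.8]
opening: 0.299
```

```bash
python3 al.py
```

```text
20.55 [-5.1  2.2  6.8]
tilt err deg 1.2595863928862308 n in tool [ 0.01  -0.022 -1.   ]
ball in tool [ -2.1  -0.4 116.9] mouth at z 139
```

Request:
{"method": "jog_arm", "body": {"targets": "0 0 1 0;0 0 1 0;0 0 1 0;0 0 1 0;0 0 0.8 0;0 0 0.8 0;0 0 0.8 0;0 0 0.8 0"}}

```text
t: 21.35
ee_pos: [0.518, -0.1737, 0.2598]
ee_rot: [0.818, 0.556, 0.142, 0.037]
ft_force: [-6.6, 1.5, 7.8]
opening: 0.299
```

```bash
python3 al.py
```

```text
21.35 [-6.6  1.5  7.8]
tilt err deg 1.4518447997871775 n in tool [ 0.018 -0.02  -1.   ]
ball in tool [ -1.9  -0.4 115.6] mouth at z 139
```

Request:
{"method": "jog_arm", "body": {"targets": "0 0 0.8 0;0 0 0.8 0;0 0 0.8 0;0 0 0.8 0;0 0 0.8 0;0 0 0.8 0;0 0 0.8 0;0 0 0.8 0;0 0 0.8 0;0 0 0.8 0;0 0 0.8 0;0 0 1 0"}}

```text
t: 22.55
ee_pos: [0.517, -0.1753, 0.2595]
ee_rot: [0.818, 0.555, 0.149, 0.035]
ft_force: [-6.5, 1.2, 9.9]
opening: 0.303
```

```bash
python3 al.py;python3 - <<'E'
from h import *
_,a=grab('scene','s7.png')
cv2.imwrite('pics/m7.png',np.hstack([cv2.resize(a[90:190,150:240,::-1],(405,450),interpolation=cv2.INTER_CUBIC),cv2.resize(a[100:320,100:300,::-1],(390,450))]))
E
```

```text
22.55 [-6.5  1.2  9.9]
tilt err deg 1.9690686507079476 n in tool [ 0.032 -0.017 -0.999]
ball in tool [ -1.5  -0.4 115.7] mouth at z 139
```

View pics/m7.png

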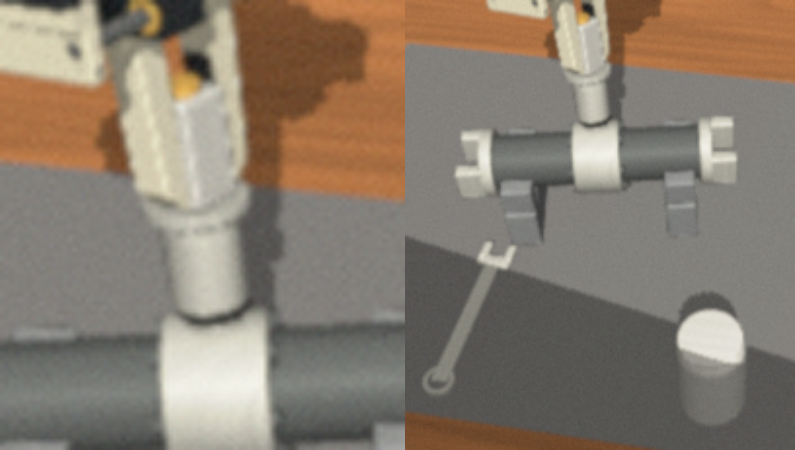

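```bash
python3 -c "
from cell import order,sensors
print(order.finish_job()); s=sensors.state(); print(s['t'],s['ee_pos'],s['ft_force'],s['opening'])"
```

```text
the job is handed in; nothing more can be done
None
the job is handed in; nothing more can be done
```

I took the coupler from its holder, set it on the leaning nipple and pressed it over the head and down on the collar. I handed the job in at about 22.6 s, still gripping and pressing.

**Tilting the tool:** the move tool cannot tilt the gripper, so I drove the arm against the edge of its reach, high up, until the tool leaned with the nipple. The first tries at the edge tilted it the wrong way.

**Last checks before handing in:**
- **Depth:** the mouth was about 23 mm past the head's centre, well beyond the 14.5 mm where the jaws snap.
- **Collar:** it was about 9 mm down out of 10. That comes from the arm's pose and my estimate of the head's position; the push of about 14–15 N agrees with it.
- **Hold:** I pressed from 19.95 s to 22.6 s, about 2.6 s.
- **Grip:** the opening stayed at 28 mm, the width of the coupler's grip.
- **Picture:** the coupler sits on the nipple down at the hub, and the tin and wrench look undisturbed. The socket was outside this last picture; I kept clear of it but did not check it at the end.

**Doubts and disagreements:**
- **Lean angle:** two estimates of the nipple's lean disagreed, about 16° and 19°. I used 17°, and the tool ended about 2° off it, having drifted from 1.2° during the hold.
- **Force spike:** as the collar neared its stop, the wrist force briefly reached about 45 N. I then eased off about 1.4 mm before the hold. The push went through the fingers and coupler, not the gripper's body.
- **Joint limits:** three joints read 0.001 to 0.003 rad past the stated range while I was tilting the tool. I don't know whether the judge counts that as passing the range.

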